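# Make up an ignition kit and a sampling kit on two lab trays

### The arm

A 6-joint arm with a two-finger parallel gripper is mounted at the origin on the work surface. World frame = base frame: x ahead of the robot, y to its left, z up, the work surface at z = 0. Lengths are in mm, angles in degrees, forces in N, time in s.
With the tool pointing down it reaches from about 300 to 850 mm from the base axis. Payload 4.2 kg.
Tool frame: the origin (TCP) lies midway between the tips of the shut fingers; the grasp point (between the pads) lies 19 mm behind it (pinch_z is the distance from the TCP to the grasp point, in mm); z points along the fingers, y is the line along which they close (so a half turn about z gives the same grasp; the last joint's range is limited). The gripper opens to 91 mm and grips with 3 to 60 N. Pads are 32 mm wide; open, the fingers measure 118 mm over their backs; the gripper's body (76 mm by 178 mm) begins 60 mm behind the grasp point.
Start: joints at [-70.646, 18.312, 89.639, -0, 72.044, -1.146], TCP at [201.378, -538.603, 181.676] pointing down, gripper open.
Joint ranges: [-177.97, 177.97], [-48.28, 115.42], [12.27, 149.76], [-77.06, 257.06], [2.81, 150.46], [-146.56, 146.56]. Speed limits (degrees/s): [147.25, 147.25, 180, 180, 180, 180].

### API

Orientations are given as [roll, pitch, yaw] about the fixed x, y, z axes, in that order (R = Rz(yaw) Ry(pitch) Rx(roll)).
In Python, from workcell import * gives the robot as it stands.
- The arm moves only by the tool step_arm, never from a script. Its argument "steps" is a list of rows, each a list of 7 numbers: the turn, a rotation vector about the tool's x, y, z in degrees, then the shift along the tool's x, y, z in mm, then the opening, from 0 (shut) to 1 (fully open). In form: [[rx, ry, rz, x, y, z, hand], ...]. A call has exactly 8 rows; each row shifts and turns the commanded pose from where the row before left it, along the tool's axes as they then stand; what a row does not reach is not made up. A row lasts 1/8 s, in which the tool goes at most 62.5 mm and 10.7 degrees, less where a joint would pass 70% of its speed; a pose out of reach is approached as far as the arm can. A call is refused whole if a number of a shift passes 62.5 or a number of a turn 10.7, either way. A call with a gripper value outside its range is refused whole. The fingers move at their own pace and stop on an object; "force" is the grip in N (left out, the last holds). Time passes only in rows, so rows that do not move let the fingers close, or fill a call up. It gives the time, the measured TCP pose, the force, the opening and the grip force at its end, in the units of the state.
- state(): the state, without advancing time (a new reading comes with each control period).
- grab_frame(name): name is "side" or "top" or "wrist"; returns a dict with "image" (400x640x3 uint8, blue, green, red), "fovy" (degrees; the focal length in pixels is half the picture's height over the tangent of half this angle, whatever the lens; pixels are square), "cx", "cy" (the principal point, pixels), "dist" ([k1, k2, p1, p2, k3] as OpenCV has them; the pictures are not rectified), "origin" and "rotation" of the camera in the world; the wrist camera has in their place "tool_from_camera" (4x4, takes a point from camera to tool coordinates, whose origin is the TCP and whose axes are the flange's). Camera axes: x right, y down, z forward; pixel columns grow to the right and rows downward; lengths in mm; the calibration is good to about 2 mm. A picture is of the moment at which its call begins: read the wrist's pose just before it. There is no depth.
- job_done(): hands the job in; it is judged then, once.
The state is a dict: "time_s": time; "qpos": joint angles; "qvel": joint speeds; "effort": joint torques, N m; "ee_pos": TCP position; "ee_rot": TCP orientation; "force": force on the tool from outside, world axes, zero at the start; "torque": the same for the moment, N m; "gripper_width": finger opening in mm; "gripper_force": force on a finger pad.
Only numpy, scipy, OpenCV 4.12 (cv2) and the standard library are available. Lean on these libraries where they do the work, as an engineer would, in place of code of your own. Each camera call takes 0.05 s, during which the arm holds its last target. There are 200 camera calls.

### The job

Make up two kits from the stock in the middle of the bench. On the square tray goes the ignition kit: the porcelain crucible with its lid on, centred, and the capped glass vial; on the oblong tray goes the sampling kit: the wide-mouth bottle and the Petri dish. Stand everything upright and flat on the floor of its tray, inside the rim, and leave the narrow-mouth bottle and the stoppered flask where they are.

Things in the scene. Friction and masses are not known exactly. Their poses are not given: they have to be found in the camera images.
- square_tray: Shallow light grey plastic tray, square, loose (0.7 kg): 180 x 180 mm, rim 16 mm high and 4 mm thick (a rolled lip stands 3.5 mm further out), floor 3 mm thick. Origin: centre of its underside; x and y along its sides, z up. It lies on the bench to the left or to the right of the stock, turned by up to 13 degrees.
- oblong_tray: Shallow light grey plastic tray, oblong, loose (0.7 kg): 260 mm along its x, 140 mm along its y, rim 16 mm high and 4 mm thick (a rolled lip stands 3.5 mm further out), floor 3 mm thick. Origin: centre of its underside, z up. Its long side points roughly away from the robot, within 13 degrees; it lies on the other side of the stock from the square tray.
- crucible: White porcelain crucible, an open round cup standing upright, 42 mm high, 52 mm across the rim (opening 46 mm), narrowing to a 34 mm foot; at half height and above it is 49 to 52 mm across and nearly straight. About 70 g. Origin: centre of its underside; z up.
- crucible_lid: The crucible's white porcelain lid, lying right way up: a flat round disc 62 mm across, 3 mm thick at the edge and 6 mm at the middle, with an upright round knob 14 mm across in the middle, its top 26 mm above the underside. The underside is flat and rests on the crucible's rim, overhanging it by 5 mm all round. Origin: centre of its underside; z up.
- vial: Small clear glass vial with a white screw cap, standing: body 28 mm across up to 41 mm, cap 25 mm across, 61 mm high in all. About 30 g. Origin: centre of its underside; z up.
- wide_bottle: Wide-mouth bottle of natural white plastic, standing: straight round body 50 mm across up to 68 mm, then a short shoulder and a broad white cap 44 mm across; 98 mm high. About 90 g. Origin: centre of its underside; z up.
- petri_dish: Closed Petri dish of clear plastic with a layer of pale agar, lying flat, lid up: a disc 60 mm across (the lid; from 4.5 mm up) and 15 mm high. About 30 g. Origin: centre of its underside; z up.
- narrow_bottle: Narrow-mouth bottle, standing among the stock and belonging to neither kit: the same white body as the wide-mouth one (50 mm across up to 68 mm) but with a long sloping shoulder and a small cap 24 mm across; 106 mm high. Loose, to be left alone. Origin: centre of its underside; z up.
- flask: Conical glass flask with a glass stopper, 82 mm across the foot, 148 mm high, loose, standing beyond the stock. To be left alone. Origin: centre of its underside; z up.
- tube_rack: Blue plastic tube rack, 50 x 170 mm (x, y), 44 mm high (52 mm with the tubes' caps), fixed to the bench beyond the stock. Origin: centre of its underside; z up.
There are look-alikes about, which are no part of the job. What is shaped like the wide_bottle but purple or turquoise is not meant.

How it is judged (in metres and radians):
At the end, for the whole second after the job is handed in: Crucible and vial upright (0.12 rad) on the square tray's floor inside the rim, wide-mouth bottle and Petri dish likewise on the oblong tray; lid level on the crucible, centred within 10 mm; all released and at rest; narrow-mouth bottle and flask standing within 30 mm of their first places (x of crucible in the frame of square_tray between -0.08 and 0.08 m and y of crucible in the frame of square_tray between -0.08 and 0.08 m and z of crucible in the frame of square_tray between 0 and 0.008 m and angle between each of crucible, vial, wide_bottle, petri_dish's own z axis and vertical below 0.12 rad and x of vial in the frame of square_tray between -0.08 and 0.08 m and y of vial in the frame of square_tray between -0.08 and 0.08 m and z of vial in the frame of square_tray between 0 and 0.008 m and x of wide_bottle in the frame of oblong_tray between -0.12 and 0.12 m and y of wide_bottle in the frame of oblong_tray between -0.06 and 0.06 m and z of wide_bottle in the frame of oblong_tray between 0 and 0.008 m and x of petri_dish in the frame of oblong_tray between -0.12 and 0.12 m and y of petri_dish in the frame of oblong_tray between -0.06 and 0.06 m and z of petri_dish in the frame of oblong_tray between 0 and 0.008 m and horizontal distance between crucible_lid and crucible below 0.01 m and angle between crucible_lid's own z axis and vertical below 0.1 rad and z of crucible_lid in the frame of crucible between 0.038 and 0.046 m and linear speed of each of crucible, crucible_lid, vial, wide_bottle, petri_dish, square_tray, oblong_tray below 0.02 m/s and distance of each of narrow_bottle, flask from where it was at the start of the episode below 0.03 m and angle between each of narrow_bottle, flask's own z axis and vertical below 0.2 rad); the robot touches nothing.
It fails at once if the narrow-mouth bottle is taken, pushed away or knocked over (distance of narrow_bottle from where it was at the start of the episode above 0.03 m or angle between narrow_bottle's own z axis and vertical above 0.5 rad).
It fails at once if the glass flask is pushed away or knocked over (distance of flask from where it was at the start of the episode above 0.03 m or angle between flask's own z axis and vertical above 0.5 rad).
It also fails if it takes over 144 s, if anything falls off the work surface, if the arm or the gripper's body presses on something with over 40 N, if the wrist force passes 120 N, or if a joint passes its speed limit or range.

## Working session

There is one attempt and no reset: what is moved stays moved. The work goes in short steps, Python scripts to look and compute and a tool call to move; the robot and the scene stay as the last step left them, time stands still between calls to the robot, and variables do not carry over. Pictures are saved under pics/ and viewed, at most 14 in all, crops included, and the job is handed in when it is done.

Besides the shell and the picture viewer there is one more tool, called after "Request:" as name([rows], argument=value, ...), one row to a line, values as JSON. step_arm: Moves the arm, as the interface text tells. Its arguments: {"type":"object","properties":{"steps":{"type":"array","items":{"type":"array","items":{"type":"number"}}},"force":{"type":"number"}},"required":["steps"]}

```bash
mkdir -p pics; ls; python3 - <<'E'
from workcell import *
import cv2
s=state(); print({k:s[k] for k in ('time_s','ee_pos','ee_rot','gripper_width')})
for n in ('top','side'):
    f=grab_frame(n); cv2.imwrite(f'pics/{n}0.png',f['image']); print(n,{k:v for k,v in f.items() if k!='image'})
f=grab_frame('wrist'); cv2.imwrite('pics/wrist0.png',f['image']); print({k:v for k,v in f.items() if k!='image'})
E
```

```text
pics
{'time_s': 0.0, 'ee_pos': array([ 201.18026749, -538.06647849,  180.83584333]), 'ee_rot': array([-1.79900857e+02, -8.54302625e-04,  2.05022821e+01]), 'gripper_width': 91.3538529190115}
top {'fovy': 46.71635872775997, 'cx': 308.9661365398933, 'cy': 203.88174809577706, 'dist': array([-0.08824389,  0.        ,  0.        ,  0.        ,  0.        ]), 'origin': array([ 458.90334349,   -4.4812746 , 1062.22608367]), 'rotation': array([-1.73937711e+02, -1.64781049e-01, -8.94776631e+01])}
side {'fovy': 42.52869016017821, 'cx': 327.17349196917513, 'cy': 199.18270454229085, 'dist': array([-0.08105087,  0.        ,  0.        ,  0.        ,  0.        ]), 'origin': array([451.54192435, 956.42177568, 597.50948535]), 'rotation': array([-119.85710592,   -0.17424396, -173.23361212])}
{'fovy': 67.07043589321398, 'cx': 319.4337086006325, 'cy': 196.1472670539679, 'dist': array([-0.02387096,  0.        ,  0.        ,  0.        ,  0.        ]), 'tool_from_camera': array([[ 4.22665402e-04, -9.67579049e-01, -2.52568022e-01,
         7.06397492e+01],
       [ 9.99999898e-01,  3.68495777e-04,  2.61777264e-04,
        -4.26867139e-01],
       [-1.60219947e-04, -2.52568107e-01,  9.67579106e-01,
        -2.03033919e+02],
       [ 0.00000000e+00,  0.00000000e+00,  0.00000000e+00,
         1.00000000e+00]])}
```

View pics/top0.png

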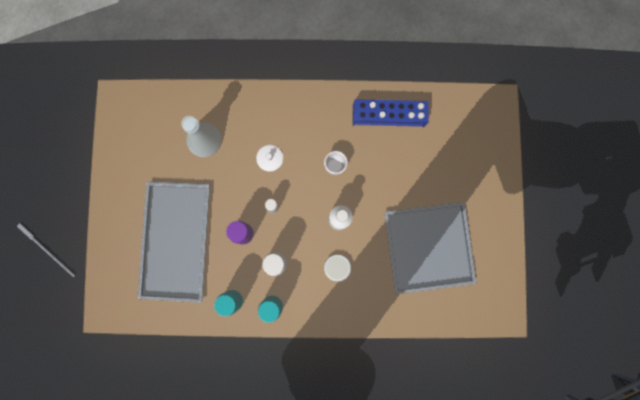

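View pics/side0.png

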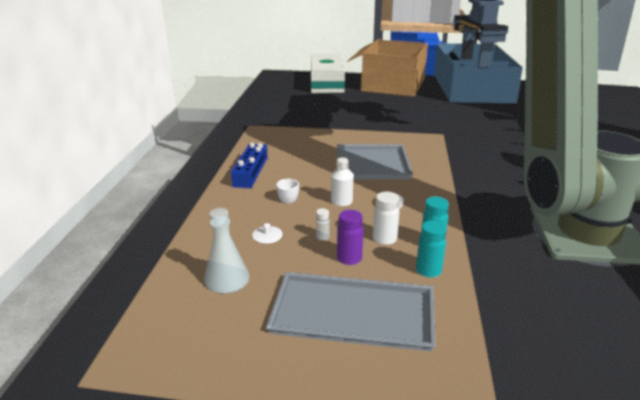

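The top view shows the oblong tray left (174,241), the square tray right (430,248), flask (203,138), lid (269,158), crucible (336,162), vial (271,205) and Petri dish (338,268).
Wide-bottle candidates are white (273,265), white with a small cap (341,217), purple (238,233), and turquoise (228,305) and (269,311). The one at (273,265) fits: it is white with a broad cap, seen in the side view at (387,218). The one at (341,217) is the narrow-mouth bottle, and the coloured ones are excluded. I'll confirm that in a crop.

```bash
cat > h.py <<'E'
from workcell import *
import cv2, numpy as np
from scipy.spatial.transform import Rotation as R
def K(f):
    fl=f['image'].shape[0]/2/np.tan(np.radians(f['fovy']/2))
    return np.array([[fl,0,f['cx']],[0,fl,f['cy']],[0,0,1.]])
def pose(f,s=None):
    if 'origin' in f: return np.array(f['origin']),R.from_euler('xyz',f['rotation'],degrees=True).as_matrix()
    T=np.eye(4);T[:3,:3]=R.from_euler('xyz',s['ee_rot'],degrees=True).as_matrix();T[:3,3]=s['ee_pos']
    T=T@f['tool_from_camera'];return T[:3,3],T[:3,:3]
def ray(f,uv,s=None):
    uv=np.array(uv,float).reshape(-1,1,2)
    n=cv2.undistortPoints(uv,K(f),f['dist']).reshape(-1,2)
    o,M=pose(f,s); d=np.c_[n,np.ones(len(n))]@M.T
    return o,d/np.linalg.norm(d,axis=1)[:,None]
def plane(f,uv,z,s=None):
    o,d=ray(f,uv,s); return o+d*((z-o[2])/d[:,2])[:,None]
def tri(o1,d1,o2,d2):
    A=np.c_[d1,-d2]; t=np.linalg.lstsq(A,o2-o1,rcond=None)[0]
    p,q=o1+t[0]*d1,o2+t[1]*d2; return (p+q)/2,np.linalg.norm(p-q)
def proj(f,P,s=None):
    o,M=pose(f,s); q=(np.atleast_2d(P)-o)@M
    return cv2.projectPoints(q,np.zeros(3),np.zeros(3),K(f),f['dist'])[0].reshape(-1,2)
def blobs(m,amin=25):
    c,_=cv2.findContours(m.astype(np.uint8),cv2.RETR_EXTERNAL,cv2.CHAIN_APPROX_NONE)
    return [x for x in c if cv2.contourArea(x)>amin]
E
python3 - <<'E'
from h import *
t=grab_frame('top');s=grab_frame('side')
for n,f,box in (('top',t,(80,60,530,345)),('side',s,(90,130,500,390))):
    hsv=cv2.cvtColor(f['image'],cv2.COLOR_BGR2HSV); x0,y0,x1,y1=box
    m=np.zeros(hsv.shape[:2],np.uint8); m[y0:y1,x0:x1]=1
    tray=(hsv[...,1]<95)&(hsv[...,0]>90)&(hsv[...,0]<130)&(hsv[...,2]>60)&(hsv[...,2]<190)&(m>0)
    w=(hsv[...,1]<70)&(hsv[...,2]>165)&(m>0)
    for c in blobs(w):
        mo=cv2.moments(c);b=cv2.boundingRect(c);print(n,'W',np.round([mo['m10']/mo['m00'],mo['m01']/mo['m00']],1),b,cv2.contourArea(c))
    for c in blobs(tray,800):
        r=cv2.minAreaRect(c); P=cv2.boxPoints(r); print(n,'tray',np.round(r[0]),np.round(r[1]),r[2])
        if n=='top':
            Q=plane(f,P,16)[:,:2]; print(np.round(Q),'c',np.round(Q.mean(0)),np.round(np.degrees(np.arctan2(*(Q-np.roll(Q,1,0))[:,::-1].T)),1),np.round(np.linalg.norm(Q-np.roll(Q,1,0),axis=1)))
a=cv2.resize(t['image'][130:325,215:360],None,fx=3,fy=3,interpolation=2)
b=cv2.resize(s['image'][140:335,310:430],None,fx=3,fy=3,interpolation=2)
cv2.imwrite('pics/crop0.png',np.hstack([a,b]))
E
```

```text
top W [336.2 267.9] (323, 255, 27, 27) 540.5
top W [272.2 264.8] (262, 254, 22, 23) 368.0
top W [338.9 219.8] (327, 209, 26, 22) 382.5
top W [270.2 204.9] (265, 199, 12, 15) 102.0
top W [335.  162.9] (323, 151, 25, 25) 454.5
top W [269.2 157.7] (255, 144, 29, 29) 602.0
top W [191.9 135.3] (181, 115, 26, 43) 505.0
top tray [430. 247.] [82. 80.] 82.4605484008789
[[ 554. -180.]
 [ 580. -364.]
 [ 394. -385.]
 [ 371. -203.]] c [ 475. -283.] [   7.3  -82.  -173.5   97.4] [185. 186. 187. 183.]
top tray [173. 241.] [ 63. 117.] 3.8785247802734375
[[353. 378.]
 [620. 371.]
 [611. 224.]
 [347. 234.]] c [483. 302.] [ 87.4  -1.5 -93.4 177.8] [144. 267. 148. 265.]
side W [266.9 233.8] (251, 222, 32, 23) 482.5
side W [103.3 239.2] (90, 217, 41, 56) 860.0
side W [324.4 220.9] (315, 207, 16, 33) 270.0
side W [227.2 255.2] (209, 207, 41, 86) 1917.5
side W [389.5 217. ] (376, 192, 27, 54) 935.5
side W [288.9 188.7] (275, 177, 25, 27) 414.5
side W [344.1 184.3] (333, 158, 21, 49) 680.5
side W [259.2 146.1] (256, 142, 7, 9) 29.0
side W [178.5 144.5] (161, 141, 28, 9) 78.0
side W [126.7 167. ] (90, 130, 98, 86) 5528.5
side tray [352. 311.] [169.  63.] 5.492323875427246
side tray [374. 162.] [33. 72.] 90.0
```

View pics/crop0.png

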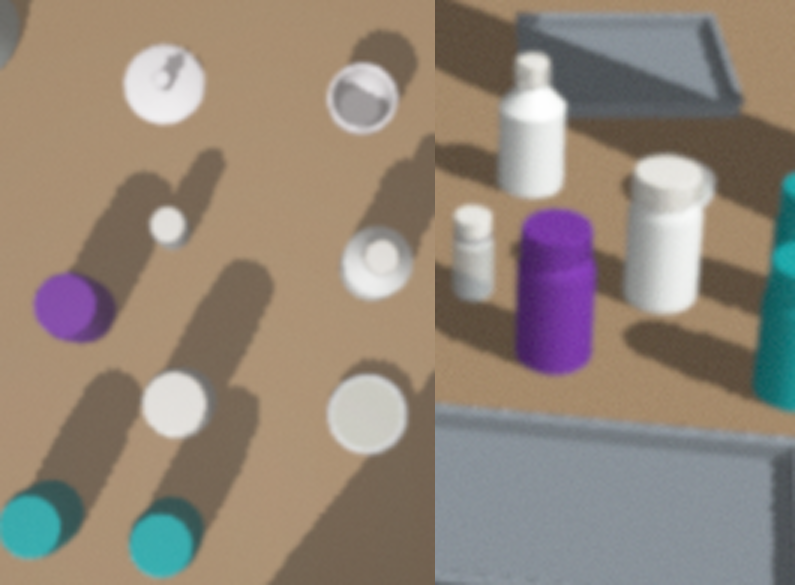

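The crop shows the white broad-capped bottle at (175,405) in the top part and (665,230) in the side part, which confirms it as the wide bottle. The narrow bottle is at (378,260) and (532,125), with a small cap and a sloping shoulder. Next I triangulate all the features.

```bash
python3 - <<'E'
from h import *
t=grab_frame('top');s=grab_frame('side')
P={'vial cap top':((270.7,204.5),(322.5,210.5)),'wide cap top':((273,264.8),(387.5,197)),'lid knob top':((270,156),(267,225.5)),
'crucible rim':((335.7,162.3),(288.3,182)),'narrow cap top':((341.7,215.7),(342.3,160)),'petri':((337.3,267.7),(399,199)),'stopper':((190,123),(220,212)),'purple':((238,232.3),(350,218)),'sq_a':((467,207),(404,146)),}
for k,(a,b) in P.items():
    o1,d1=ray(t,[a]);o2,d2=ray(s,[b]); p,e=tri(o1,d1[0],o2,d2[0]); print(k,np.round(p),'gap',round(e,1))
for k,a,z in (('vial',P['vial cap top'][0],61),('wide',P['wide cap top'][0],98),('lid disc',(269.7,158.2),4),('cruc',P['crucible rim'][0],42),('petri',P['petri'][0],15),('narrow',P['narrow cap top'][0],106),('turq1',(225,305),98),('turq2',(269,311),98),('purple',(236,232),98),('flask foot',(204,140),10)):
    print(k,np.round(plane(t,[a],z)[0]), np.round(proj(s,plane(t,[a],z)[0])[0]))
E
```

```text
vial cap top [563.  77.  62.] gap 0.8
wide cap top [435.  67.  97.] gap 1.7
lid knob top [679.  84.  22.] gap 0.1
crucible rim [661. -65.  46.] gap 0.0
narrow cap top [538. -74. 105.] gap 1.9
petri [417. -71.  16.] gap 19.9
stopper [720. 239. 145.] gap 1.6
purple [502. 142.  90.] gap 2.9
sq_a [ 478. -347.   42.] gap 171.6
vial [563.  77.  61.] [323. 211.]
wide [434.  67.  98.] [388. 197.]
lid disc [677.  86.   4.] [268. 233.]
cruc [661. -65.  42.] [288. 184.]
petri [427. -71.  15.] [390. 199.]
narrow [536. -74. 106.] [343. 159.]
turq1 [350. 165.  98.] [434. 226.]
turq2 [339.  74.  98.] [437. 201.]
purple [501. 145.  98.] [351. 215.]
flask foot [718. 240.  10.] [228. 275.]
```

Request:
step_arm([
  [0,0,10.25,0,0,0,1],
  [0,0,10.25,0,0,0,1],
  [0,0,0,42,-43,0,1],
  [0,0,0,42,-43,0,1],
  [0,0,0,42,-43,0,1],
  [0,0,0,42,-43,0,1],
  [0,0,0,42,-43,0,1],
  [0,0,0,42,-43,0,1],
], force=12)

```text
time_s: 1.35
ee_pos: [454.6, -279.1, 181.9]
ee_rot: [180.0, -0.0, -0.0]
force: [1.2, -0.4, -0.4]
gripper_width: 91.0
gripper_force: 0.0
```

Request:
step_arm([
  [0,0,0,42,-43,0,1],
  [0,0,0,42,-43,0,1],
  [0,0,0,42,-43,0,1],
  [0,0,0,42,-43,0,1],
  [0,0,0,20,-43,0,1],
  [0,0,0,0,0,0,1],
  [0,0,0,0,0,0,1],
  [0,0,0,0,0,0,1],
])

```text
time_s: 2.35
ee_pos: [640.8, -66.9, 181.8]
ee_rot: [180.0, 0.0, -0.1]
force: [-0.9, 0.8, 0.0]
gripper_width: 91.6
gripper_force: 0.0
```

```bash
python3 - <<'E'
from h import *
s=state();f=grab_frame('wrist');cv2.imwrite('pics/w1.png',f['image'])
for n,p in (('cruc',(661,-65,42)),('lid',(678,86,4)),('tcp',s['ee_pos'])): print(n,proj(f,p,s).round())
E
```

```text
cruc [[318. 163.]]
lid [[198. 145.]]
tcp [[320. 220.]]
```

View pics/w1.png

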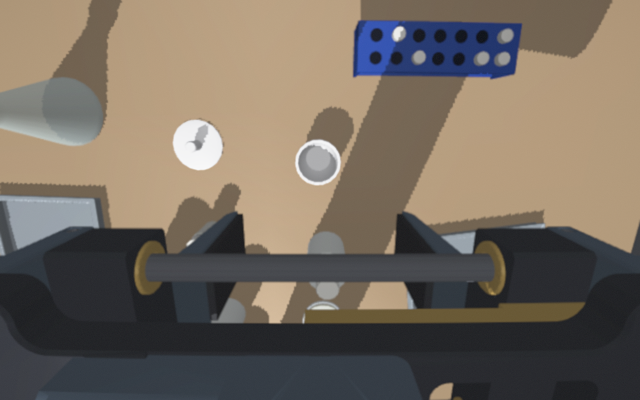

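The wrist picture shows the crucible rim at (318,162) and the lid at (198,145). Both agree with the projected triangulated positions (318,163) and (198,145), so I'll grasp the crucible.

Request:
step_arm([
  [0,0,0,20,-2,20,1],
  [0,0,0,0,0,45,1],
  [0,0,0,0,0,45,1],
  [0,0,0,0,0,40,1],
  [0,0,0,0,0,20,1],
  [0,0,0,0,0,0,1],
  [0,0,0,0,0,0,0],
  [0,0,0,0,0,0,0],
], force=12)

```text
time_s: 3.4
ee_pos: [662.4, -64.0, 13.4]
ee_rot: [180.0, -0.2, -0.0]
force: [-0.5, 0.2, 0.2]
gripper_width: 73.9
gripper_force: 0.0
```

Request:
step_arm([
  [0,0,0,0,0,0,0],
  [0,0,0,0,0,0,0],
  [0,0,0,0,0,0,0],
  [0,0,0,0,0,0,0],
  [0,0,0,0,0,0,0],
  [0,0,0,0,0,0,0],
  [0,0,0,0,0,-10,0],
  [0,0,0,0,0,-20,0],
])

```text
time_s: 4.4
ee_pos: [660.8, -63.6, 41.7]
ee_rot: [-180.0, 0.1, -0.0]
force: [0.5, -0.1, 0.6]
gripper_width: 0.5
gripper_force: 0.0
```

```bash
python3 - <<'E'
from h import *
s=state();f=grab_frame('wrist');t=grab_frame('side');u=grab_frame('top')
im=np.vstack([np.hstack([f['image'][:,140:500],cv2.resize(t['image'][130:250,225:345],(400,400))])])
cv2.imwrite('pics/w2.png',im); cv2.imwrite('pics/t2.png',u['image'])
E
```

```text
(no output)
```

View pics/w2.png

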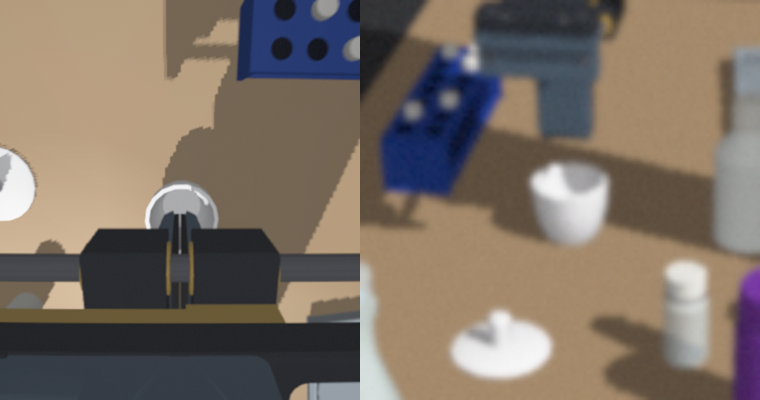

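The crucible still stands upright in its place, with its rim at side (288,182), and the fingers closed empty above it, so it slipped out. I'll raise, open and remeasure before gripping harder.

Request:
step_arm([
  [0,0,0,0,0,-40,0],
  [0,0,0,0,0,-50,1],
  [0,0,0,-20,0,-50,1],
  [0,0,0,0,0,0,1],
  [0,0,0,0,0,0,1],
  [0,0,0,0,0,0,1],
  [0,0,0,0,0,0,1],
  [0,0,0,0,0,0,1],
], force=30)

```text
time_s: 5.55
ee_pos: [641.2, -63.6, 180.7]
ee_rot: [-180.0, 0.1, 0.0]
force: [-0.3, -0.1, -0.6]
gripper_width: 67.5
gripper_force: 0.0
```

```bash
cat > wr.py <<'E'
from h import *
# white blobs in the wrist picture, ellipse centres cast on plane z
def find(zs,p,name,rad=70,vmin=150):
    s=state();f=grab_frame('wrist');cv2.imwrite(f'pics/{name}.png',f['image'])
    h=cv2.cvtColor(f['image'],cv2.COLOR_BGR2HSV);m=((h[...,1]<60)&(h[...,2]>vmin)).astype(np.uint8)
    m=cv2.morphologyEx(m,cv2.MORPH_CLOSE,np.ones((5,5)))
    q=proj(f,p,s)[0]; print('tcp',np.round(s['ee_pos'],1),'expected',q.round(1))
    for c in blobs(m,60):
        e=cv2.minEnclosingCircle(c)
        if np.hypot(*(np.array(e[0])-q))<rad:
            (cx,cy),ax,_=cv2.fitEllipse(cv2.convexHull(c)) if len(c)>5 else (e[0],(0,0),0)
            print('blob',np.round([cx,cy],1),np.round(ax,1),[np.round(plane(f,[(cx,cy)],z,s)[0],1) for z in zs])
E
python3 -c "
from wr import *
find([42],(661,-65,42),'w3'); find([42],(661,-65,42),'w3',vmin=120)"
```

```text
tcp [641.2 -63.6 180.7] expected [320.9 163.3]
blob [320.5 162.3] [46.6 46.9] [array([662.1, -64.6,  42. ])]
tcp [641.3 -63.6 181. ] expected [320.9 163.4]
blob [320.6 162.1] [46.7 47.3] [array([662.5, -64.7,  42. ])]
```

Request:
step_arm([
  [0,0,0,20,0,20,1],
  [0,0,0,1,1,45,1],
  [0,0,0,0,0,45,1],
  [0,0,0,0,0,40,1],
  [0,0,0,0,0,19,1],
  [0,0,0,0,0,0,0],
  [0,0,0,0,0,0,0],
  [0,0,0,0,0,0,0],
], force=30)

```text
time_s: 6.65
ee_pos: [663.4, -64.7, 14.2]
ee_rot: [180.0, -0.2, 0.0]
force: [-0.5, 0.1, -0.0]
gripper_width: 63.7
gripper_force: 0.0
```

Request:
step_arm([
  [0,0,0,0,0,0,0],
  [0,0,0,0,0,0,0],
  [0,0,0,0,0,0,0],
  [0,0,0,0,0,0,0],
  [0,0,0,0,0,0,0],
  [0,0,0,0,0,0,0],
  [0,0,0,0,0,0,0],
  [0,0,0,0,0,0,0],
])

```text
time_s: 7.65
ee_pos: [662.4, -64.6, 12.6]
ee_rot: [180.0, 0.0, 0.0]
force: [-0.2, 1.1, 1.1]
gripper_width: 0.4
gripper_force: 0.0
```

```bash
python3 - <<'E'
from h import *
s=state();print(s['gripper_width']);f=grab_frame('wrist');t=grab_frame('side')
im=np.hstack([f['image'][:,140:500],cv2.resize(t['image'][130:250,225:345],(400,400))])
cv2.imwrite('pics/w4.png',im)
E
```

```text
0.43038405789733974
```

View pics/w4.png

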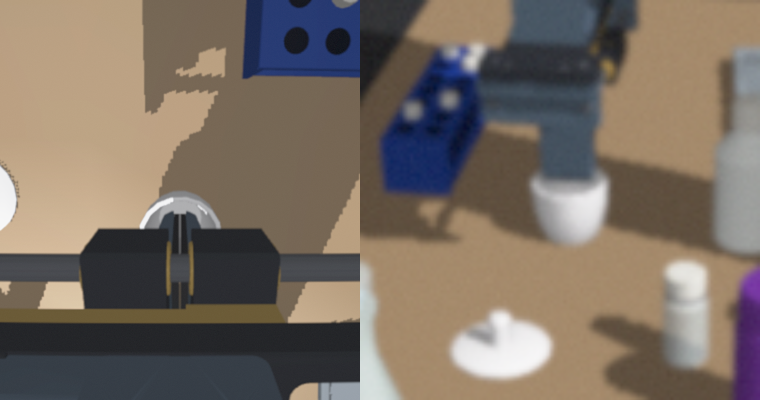

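The picture shows the closed fingers apparently within the cup's outline, with the cup upright and its rim arc top at crop (180,192). I'll check numerically where the cup is relative to the fingers.

```bash
python3 - <<'E'
from h import *
s=state();f=grab_frame('wrist');t=grab_frame('side');u=grab_frame('top')
a=np.linspace(0,2*np.pi,360); 
def ring(c,r,z): return np.c_[c[0]+r*np.cos(a),c[1]+r*np.sin(a),0*a+z]
im=f['image'].copy(); it=t['image'].copy()
for z,col in((42,(0,0,255)),(90,(0,255,0))):
    for x in proj(f,ring((662,-65),26,z),s): cv2.circle(im,tuple(int(v) for v in x.round()),0,col,-1)
for z,r,col in((42,26,(0,0,255)),(0,17,(0,255,0))):
    for x in proj(t,ring((662,-65),r,z)): it[int(x[1].round()),int(x[0].round())]=col
cv2.imwrite('pics/w5.png',np.hstack([im[100:330,220:420].repeat(2,0).repeat(2,1),it[140:255,250:325].repeat(4,0).repeat(4,1)]))
E
```

```text
(no output)
```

View pics/w5.png

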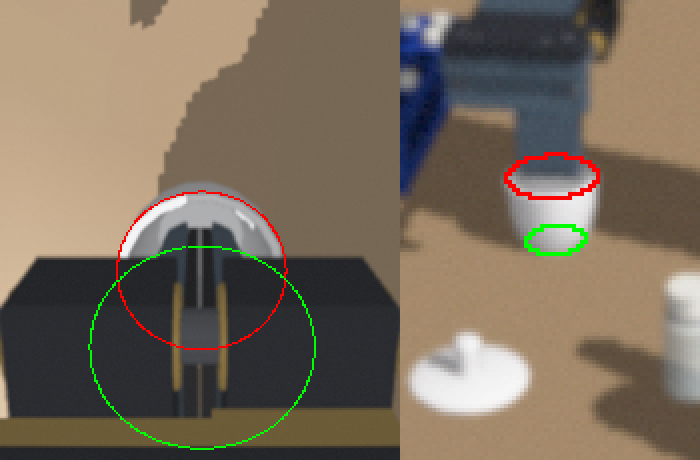

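The cup stands where it was, around (665,-65), with the closed fingers inside it, so the fast hard squeeze got past the thin walls. I'll lift out, then close in stages with a light force.

Request:
step_arm([
  [0,0,0,0,0,-20,0],
  [0,0,0,0,0,-20,0],
  [0,0,0,0,0,-20,0],
  [0,0,0,-20,0,-40,1],
  [0,0,0,0,0,-40,1],
  [0,0,0,0,0,-28,1],
  [0,0,0,0,0,0,1],
  [0,0,0,0,0,0,1],
], force=6)

```text
time_s: 8.9
ee_pos: [641.6, -64.5, 179.2]
ee_rot: [-180.0, 0.1, 0.0]
force: [0.3, 0.2, -0.9]
gripper_width: 48.1
gripper_force: 0.0
```

```bash
python3 -c "
from wr import *
print(state()['gripper_width']);find([42],(662,-65,42),'w6')"
```

```text
48.135335492389395
tcp [641.6 -64.5 179.2] expected [320.1 162.8]
blob [319.7 162.8] [46.6 46.8] [array([662. , -64.6,  42. ])]
```

Request:
step_arm([
  [0,0,0,0,0,0,0.9],
  [0,0,0,20,0,0,0.9],
  [0,0,0,0,0,0,0.9],
  [0,0,0,0,0,40,0.9],
  [0,0,0,0,0,45,0.9],
  [0,0,0,0,0,45,0.9],
  [0,0,0,0,0,35,0.9],
  [0,0,0,0,0,0,0.62],
], force=6)

```text
time_s: 9.95
ee_pos: [658.9, -64.3, 12.3]
ee_rot: [-180.0, 0.5, -0.0]
force: [0.3, 0.0, 0.4]
gripper_width: 74.9
gripper_force: 0.0
```

Request:
step_arm([
  [0,0,0,0,0,0,0.62],
  [0,0,0,0,0,0,0.62],
  [0,0,0,0,0,0,0.62],
  [0,0,0,0,0,0,0.6],
  [0,0,0,0,0,0,0.58],
  [0,0,0,0,0,0,0.57],
  [0,0,0,0,0,0,0.56],
  [0,0,0,0,0,0,0.55],
])

```text
time_s: 10.95
ee_pos: [662.4, -64.6, 15.6]
ee_rot: [180.0, 0.0, -0.0]
force: [-0.2, -0.0, 1.2]
gripper_width: 50.1
gripper_force: 0.0
```

Request:
step_arm([
  [0,0,0,0,0,0,0.545],
  [0,0,0,0,0,0,0.54],
  [0,0,0,0,0,0,0.535],
  [0,0,0,0,0,0,0.53],
  [0,0,0,0,0,0,0.525],
  [0,0,0,0,0,0,0.52],
  [0,0,0,0,0,0,0.515],
  [0,0,0,0,0,0,0.51],
])

```text
time_s: 11.95
ee_pos: [662.4, -64.6, 15.7]
ee_rot: [180.0, -0.0, 0.0]
force: [0.5, 0.7, 0.0]
gripper_width: 46.6
gripper_force: 0.0
```

```bash
python3 - <<'E'
from h import *
s=state();print(s['gripper_width'],s['gripper_force'],s['ee_pos'])
f=grab_frame('wrist');t=grab_frame('side')
cv2.imwrite('pics/w7.png',np.hstack([f['image'][100:330,220:420].repeat(2,0).repeat(2,1),t['image'][140:255,250:325].repeat(4,0).repeat(4,1)]))
E
```

```text
46.59546760435807 0.0 [662.38870857 -64.60773033  15.65195366]
```

View pics/w7.png

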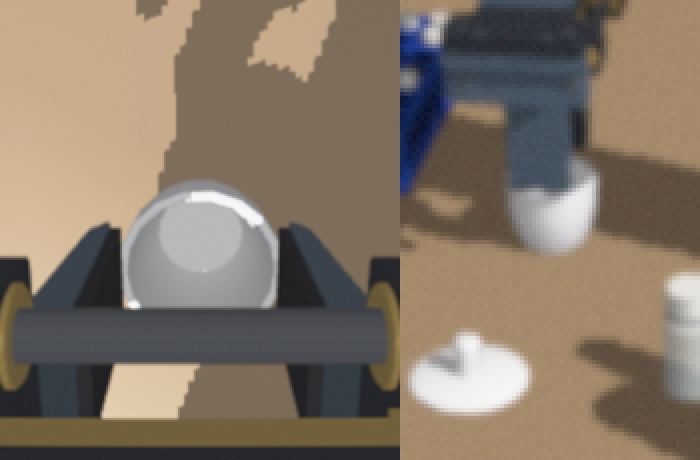

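The side crop shows the near finger's tip edge at about (545,190), level with the cup's rim and well above the commanded height. So the tips draw back when the fingers open. I'll measure by how much.

```bash
python3 - <<'E'
from h import *
t=grab_frame('side')
def z_at(uv,y):
    o,d=ray(t,[uv]); return (o+d[0]*((y-o[1])/d[0][1])).round(1)
for cu,cv in ((515,185),(545,190),(575,180)):
    uv=((cu-400)/4+250-.4,cv/4+140-.4)
    print(uv,[z_at(uv,y) for y in (-42,-35,-28)])
# check: cup near rim and foot in side view
for uv in (((552-400)/4+250,198/4+140),): print('rim near',z_at(uv,-39))
E
```

```text
(278.35, 185.85) [array([679.1, -42. ,  47.3]), array([677.5, -35. ,  51.1]), array([675.9, -28. ,  55. ])]
(285.85, 187.1) [array([662. , -42. ,  45.2]), array([660.5, -35. ,  49.1]), array([659., -28.,  53.])]
(293.35, 184.6) [array([644.6, -42. ,  52.8]), array([643.3, -35. ,  56.6]), array([641.9, -28. ,  60.4])]
rim near [656.7 -39.   41.1]
```

Both the side view and the wrist perspective put the fingertips about 30 mm behind the reported TCP. I'll reopen, go lower and watch the force.

Request:
step_arm([
  [0,0,0,0,0,-10,0.8],
  [0,0,0,0,0,0,0.8],
  [0,0,0,0,0,0,0.8],
  [0,0,0,0,0,0,0.8],
  [0,0,0,0,0,5,0.8],
  [0,0,0,0,0,10,0.8],
  [0,0,0,0,0,5,0.8],
  [0,0,0,0,0,3,0.8],
], force=8)

```text
time_s: 13.1
ee_pos: [662.0, -64.6, 1.8]
ee_rot: [-180.0, 0.1, 0.0]
force: [0.5, 0.9, 0.1]
gripper_width: 72.8
gripper_force: 0.0
```

```bash
python3 - <<'E'
from h import *
s=state();print(s['gripper_width'],s['ee_pos'],s['force'])
t=grab_frame('side');w=grab_frame('wrist')
cv2.imwrite('pics/w8.png',np.hstack([t['image'][120:260,240:340].repeat(4,0).repeat(4,1),cv2.resize(w['image'][100:330,220:420],(400,460),interpolation=0) if 0 else cv2.copyMakeBorder(w['image'][100:330,220:420].repeat(2,0).repeat(2,1),0,100,0,0,0)]))
E
```

```text
72.82289608624994 [662.03219726 -64.57472155   1.82154041] [0.52628287 0.87822994 0.05928442]
```

View pics/w8.png

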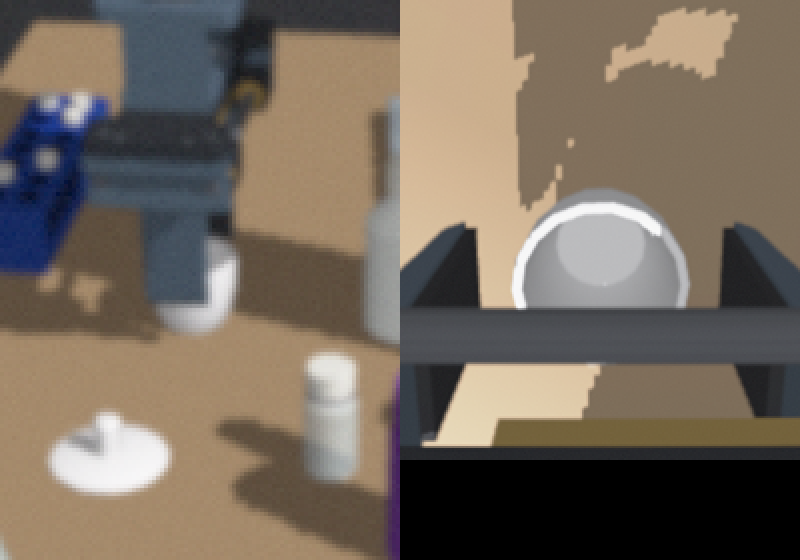

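The side crop shows the near finger outside the cup with its tip edge at (175,303), still around 35 mm above the bench at TCP z=2. I'll go 18 mm lower and then close.

Request:
step_arm([
  [0,0,0,0,0,6,0.8],
  [0,0,0,0,0,6,0.8],
  [0,0,0,0,0,4,0.8],
  [0,0,0,0,0,2,0.7],
  [0,0,0,0,0,0,0.6],
  [0,0,0,0,0,0,0.57],
  [0,0,0,0,0,0,0.55],
  [0,0,0,0,0,0,0.53],
], force=8)

```text
time_s: 14.2
ee_pos: [662.5, -64.7, -15.1]
ee_rot: [180.0, -0.0, 0.0]
force: [-0.5, -1.4, 0.9]
gripper_width: 50.4
gripper_force: 8.0
```

Request:
step_arm([
  [0,0,0,0,0,0,0.52],
  [0,0,0,0,0,0,0.51],
  [0,0,0,0,0,0,0.5],
  [0,0,0,0,0,0,0.5],
  [0,0,0,0,0,0,0.45],
  [0,0,0,0,0,0,0.4],
  [0,0,0,0,0,0,0.4],
  [0,0,0,0,0,0,0.4],
])

```text
time_s: 15.2
ee_pos: [662.6, -64.7, -15.1]
ee_rot: [180.0, -0.0, 0.0]
force: [-0.1, -1.8, 3.2]
gripper_width: 50.4
gripper_force: 8.0
```

Request:
step_arm([
  [0,0,0,0,0,-10,0.4],
  [0,0,0,0,0,-30,0.4],
  [0,0,0,0,0,-50,0.4],
  [0,0,0,-33,38,0,0.4],
  [0,0,0,-33,38,0,0.4],
  [0,0,0,-33,38,0,0.4],
  [0,0,0,-33,38,0,0.4],
  [0,0,0,-33,38,0,0.4],
], force=12)

```text
time_s: 16.2
ee_pos: [496.1, -255.1, 74.8]
ee_rot: [-180.0, 0.0, 0.0]
force: [0.3, -0.8, -0.7]
gripper_width: 50.2
gripper_force: 12.0
```

```bash
python3 - <<'E'
from h import *
s=state();print(s['gripper_width'],s['ee_pos'],s['force'])
f=grab_frame('side');cv2.imwrite('pics/s9.png',f['image'][40:240,240:480].repeat(3,0).repeat(3,1)); w=grab_frame('wrist');cv2.imwrite('pics/w9.png',w['image'])
print(proj(f,[[497,-255,z] for z in (75,90,108,132)]).round(1))
E
```

```text
50.15606703165087 [ 496.10528707 -255.13086846   74.750117  ] [ 0.26550388 -0.83537017 -0.69076574]
[[364.8 141.1]
 [365.1 135.6]
 [365.3 129. ]
 [365.7 120. ]]
```

View pics/s9.png

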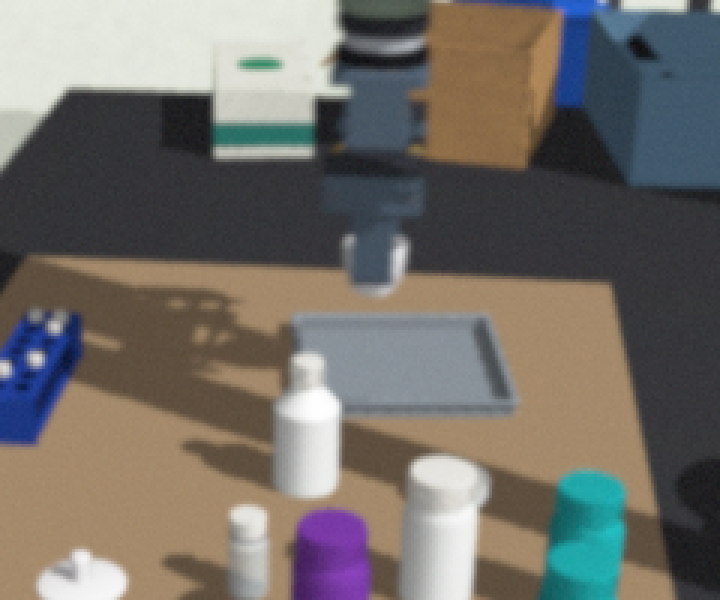

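The crucible hangs upright in the gripper at crop (375,265), above the tray. Now I lower it and release.

Request:
step_arm([
  [0,0,0,1,0,30,0.4],
  [0,0,0,0,0,30,0.4],
  [0,0,0,0,0,16,0.4],
  [0,0,0,0,0,8,0.4],
  [0,0,0,0,0,2,0.4],
  [0,0,0,0,0,0,0.4],
  [0,0,0,0,0,0,0.6],
  [0,0,0,0,0,0,0.7],
])

```text
time_s: 17.3
ee_pos: [498.8, -254.8, -10.7]
ee_rot: [180.0, -0.1, -0.0]
force: [0.6, 0.4, 0.2]
gripper_width: 61.8
gripper_force: 0.0
```

Request:
step_arm([
  [0,0,0,0,0,0,0.72],
  [0,0,0,0,0,0,0.72],
  [0,0,0,0,0,0,0.72],
  [0,0,0,0,0,-15,0.72],
  [0,0,0,0,0,-30,0.5],
  [0,0,0,-20,0,-45,0.4],
  [0,0,0,0,0,-50,0.4],
  [0,0,0,0,0,-50,0.4],
])

```text
time_s: 18.3
ee_pos: [478.1, -254.6, 181.5]
ee_rot: [180.0, -0.1, -0.0]
force: [0.6, 1.3, 1.0]
gripper_width: 36.7
gripper_force: 0.0
```

```bash
python3 -c "
from wr import *
find([45],(497,-255,45),'w10')"
```

```text
tcp [ 478.1 -254.6  181.5] expected [319.9 164.7]
blob [268.2 180.1] [ 8.4 78.3] [array([ 479.2, -195.7,   45. ])]
blob [349.4 164.3] [155.9 207.2] [array([ 497.4, -288.4,   45. ])]
```

```bash
python3 -c "
from wr import *
find([45],(497,-255,45),'w11',vmin=185)
t=grab_frame('top');h=cv2.cvtColor(t['image'],cv2.COLOR_BGR2HSV);print(proj(t,(498,-255,45)))
w=grab_frame('wrist');cv2.imwrite('pics/c11.png',cv2.resize(w['image'][90:260,230:430],(800,680))[:600])"
```

```text
tcp [ 481.9 -256.6  188.7] expected [317.4 168.4]
blob [267.3 182.7] [ 6.3 75.4] [array([ 480.2, -196.2,   45. ])]
blob [346.  158.3] [143.3 259.5] [array([ 508.8, -288. ,   45. ])]
[[421.32050337 236.01007351]]
```

View pics/c11.png

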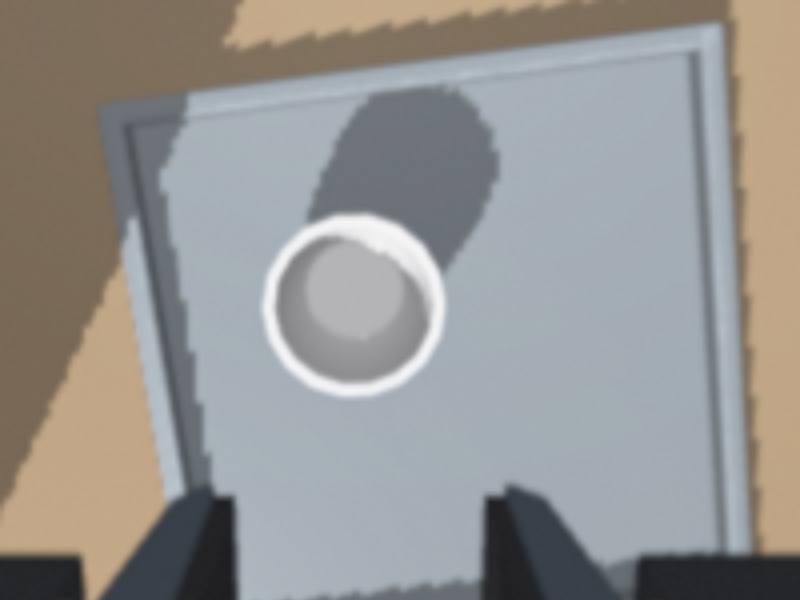

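The crucible stands upright on the tray floor, its rim centre at crop (354,305), about world (499,-255). On the way to the lid I'll touch a free bit of bench to measure the real fingertip height.

Request:
step_arm([
  [0,0,0,28,-47,0,0.2],
  [0,0,0,28,-47,0,0.2],
  [0,0,0,28,-47,0,0.2],
  [0,0,0,28,-47,0,0.2],
  [0,0,0,28,-47,0,0.2],
  [0,0,0,0,0,60,0.2],
  [0,0,0,0,0,60,0.2],
  [0,0,0,0,0,50,0.2],
])

```text
time_s: 19.5
ee_pos: [615.9, -19.1, 4.7]
ee_rot: [-180.0, 0.3, 0.0]
force: [0.4, -0.1, -0.9]
gripper_width: 18.1
gripper_force: 0.0
```

Request:
step_arm([
  [0,0,0,0,0,20,0.2],
  [0,0,0,0,0,10,0.2],
  [0,0,0,0,0,0,0.2],
  [0,0,0,0,0,2,0.2],
  [0,0,0,0,0,0,0.2],
  [0,0,0,0,0,0,0.2],
  [0,0,0,0,0,0,0.2],
  [0,0,0,0,0,0,0.2],
])

```text
time_s: 20.5
ee_pos: [618.4, -19.6, -23.2]
ee_rot: [180.0, -0.0, 0.0]
force: [-0.2, 0.4, -0.1]
gripper_width: 18.2
gripper_force: 0.0
```

Request:
step_arm([
  [0,0,0,0,0,1,0.2],
  [0,0,0,0,0,1,0.2],
  [0,0,0,0,0,1,0.2],
  [0,0,0,0,0,1,0.2],
  [0,0,0,0,0,1,0.2],
  [0,0,0,0,0,0,0.2],
  [0,0,0,0,0,0,0.2],
  [0,0,0,0,0,0,0.2],
])

```text
time_s: 21.5
ee_pos: [618.4, -19.6, -28.3]
ee_rot: [180.0, -0.0, -0.0]
force: [-1.4, -0.2, 0.4]
gripper_width: 17.8
gripper_force: 0.0
```

```bash
python3 -c "
from h import *
s=state();print(s['ee_pos'],s['force'],s['qpos'])"
```

```text
[618.43558473 -19.60949499 -28.30753684] [-1.39768665 -0.23852236  0.38537181] [-2.87945357e+00  3.31705147e+01  9.84892417e+01 -3.70057016e-03
  4.83317557e+01  8.71251101e+01]
```

Request:
step_arm([
  [0,0,0,0,0,1,0.2],
  [0,0,0,0,0,1,0.2],
  [0,0,0,0,0,1,0.2],
  [0,0,0,0,0,0,0.2],
  [0,0,0,0,0,0,0.2],
  [0,0,0,0,0,0,0.2],
  [0,0,0,0,0,0,0.2],
  [0,0,0,0,0,0,0.2],
])

```text
time_s: 22.5
ee_pos: [618.4, -19.6, -31.4]
ee_rot: [180.0, -0.0, 0.0]
force: [0.4, -0.0, 0.2]
gripper_width: 18.1
gripper_force: 0.0
```

Request:
step_arm([
  [0,0,0,0,0,1,0.2],
  [0,0,0,0,0,1,0.2],
  [0,0,0,0,0,1,0.2],
  [0,0,0,0,0,0,0.2],
  [0,0,0,0,0,0,0.2],
  [0,0,0,0,0,0,0.2],
  [0,0,0,0,0,0,0.2],
  [0,0,0,0,0,0,0.2],
])

```text
time_s: 23.5
ee_pos: [618.6, -19.6, -32.0]
ee_rot: [180.0, -0.1, 0.0]
force: [-4.5, 0.4, 13.9]
gripper_width: 18.2
gripper_force: 6.9
```

Contact comes at TCP z = -32, so the tips stand 32 mm above the reported TCP. I'll allow for that from here on and go to the lid.

Request:
step_arm([
  [0,0,0,0,0,-20,0.4],
  [0,0,0,0,0,-50,0.4],
  [0,0,0,0,0,-55,0.4],
  [0,0,0,20,-53,-40,0.4],
  [0,0,0,20,-53,0,0.4],
  [0,0,0,0,0,0,0.4],
  [0,0,0,0,0,0,0.4],
  [0,0,0,0,0,0,0.4],
])

```text
time_s: 24.5
ee_pos: [655.8, 79.9, 126.2]
ee_rot: [180.0, 0.1, -0.1]
force: [0.1, 0.3, -0.3]
gripper_width: 36.4
gripper_force: 0.0
```

```bash
python3 -c "
from wr import *
find([4,26],(678,86,4),'w12')
s=state()
f=grab_frame('wrist');h=cv2.cvtColor(f['image'],cv2.COLOR_BGR2HSV)
cv2.imwrite('pics/c12.png',cv2.resize(f['image'][110:220,260:400],(700,550)))
print(s['ee_pos'],proj(f,[(678,86,4),(678,86,26)],s))"
```

```text
tcp [655.8  79.9 126.2] expected [313.9 163.3]
blob [313.2 161.9] [58.5 58.5] [array([679.6,  86.8,   4. ]), array([682.7,  86.3,  26. ])]
[655.9138122   79.84767395 126.38230483] [[313.87876213 163.48529636]
 [313.49929523 166.71077415]]
```

View pics/c12.png

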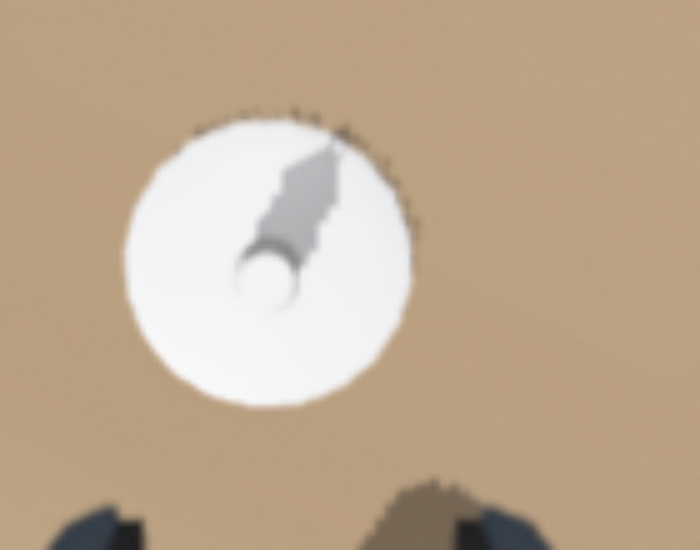

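The crop shows the lid disc centred at (269,263) and the knob top at (268,280), so the lid is at about (679,86). I'll grasp the knob.

Request:
step_arm([
  [0,0,0,23,-6.5,20,0.4],
  [0,0,0,0,0,45,0.4],
  [0,0,0,0,0,45,0.4],
  [0,0,0,0,0,25,0.4],
  [0,0,0,0,0,10,0.4],
  [0,0,0,0,0,3,0.4],
  [0,0,0,0,0,0,0.3],
  [0,0,0,0,0,0,0.2],
], force=10)

```text
time_s: 25.6
ee_pos: [680.3, 87.7, -20.0]
ee_rot: [-180.0, -0.1, -0.0]
force: [-0.6, 0.5, -1.1]
gripper_width: 19.7
gripper_force: 0.0
```

Request:
step_arm([
  [0,0,0,0,0,0,0.15],
  [0,0,0,0,0,0,0.1],
  [0,0,0,0,0,0,0.1],
  [0,0,0,0,0,0,0.1],
  [0,0,0,0,0,0,0.1],
  [0,0,0,0,0,0,0.1],
  [0,0,0,0,0,0,0.1],
  [0,0,0,0,0,0,0.1],
])

```text
time_s: 26.6
ee_pos: [679.9, 87.6, -20.5]
ee_rot: [180.0, -0.1, 0.0]
force: [-0.3, -0.5, 5.7]
gripper_width: 13.3
gripper_force: 10.0
```

Request:
step_arm([
  [0,0,0,0,0,-20,0.1],
  [0,0,0,0,0,-55,0.1],
  [0,0,0,0,0,-55,0.1],
  [0,0,0,-26,49,0,0.1],
  [0,0,0,-26,49,0,0.1],
  [0,0,0,-26,49,0,0.1],
  [0,0,0,-26,49,0,0.1],
  [0,0,0,-26,49,0,0.1],
])

```text
time_s: 27.6
ee_pos: [548.1, -158.5, 108.2]
ee_rot: [-180.0, 0.0, 0.0]
force: [0.3, -0.4, -0.7]
gripper_width: 13.3
gripper_force: 10.0
```

Request:
step_arm([
  [0,0,0,-26,49,0,0.1],
  [0,0,0,-24,49,0,0.1],
  [0,0,0,0,0,0,0.1],
  [0,0,0,0,0,30,0.1],
  [0,0,0,0,0,30,0.1],
  [0,0,0,0,0,10,0.1],
  [0,0,0,0,0,0,0.1],
  [0,0,0,0,0,0,0.1],
])

```text
time_s: 28.6
ee_pos: [500.5, -255.4, 39.8]
ee_rot: [179.9, -0.1, 0.0]
force: [-0.1, 0.5, -0.1]
gripper_width: 13.2
gripper_force: 10.0
```

```bash
python3 - <<'E'
from h import *
s=state();print(s['ee_pos'],s['gripper_width'],s['gripper_force'])
f=grab_frame('side');w=grab_frame('wrist')
a=f['image'][90:170,320:420].repeat(4,0).repeat(4,1)
b=cv2.resize(w['image'][150:290,240:400],(400,350))[:320]
cv2.imwrite('pics/c13.png',np.hstack([a,b]))
E
```

```text
[ 500.45331338 -255.44114778   39.75482994] 13.179865356705045 9.999917851528153
```

View pics/c13.png

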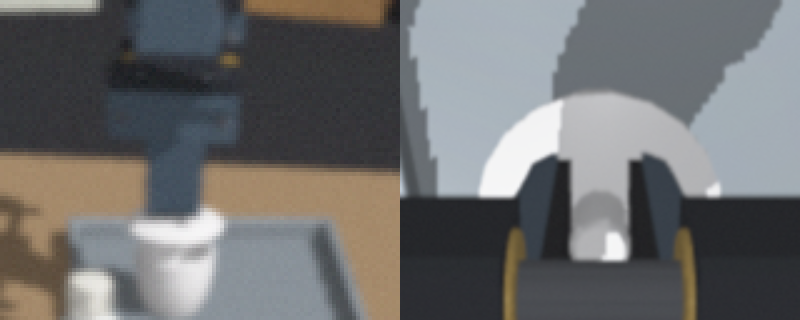

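The side crop shows the lid at (178,225) centred over the crucible at (178,270), perhaps slightly tilted in the grip. The rim will level it. I'll lower to contact and release.

Request:
step_arm([
  [0,0,0,-1,0,5,0.1],
  [0,0,0,0,0,5,0.1],
  [0,0,0,0,0,3,0.1],
  [0,0,0,0,0,1,0.1],
  [0,0,0,0,0,0,0.1],
  [0,0,0,0,0,0,0.1],
  [0,0,0,0,0,0,0.1],
  [0,0,0,0,0,0,0.1],
])

```text
time_s: 29.7
ee_pos: [498.4, -255.4, 24.7]
ee_rot: [180.0, -0.0, 0.0]
force: [0.8, 0.4, -0.2]
gripper_width: 13.2
gripper_force: 10.0
```

Request:
step_arm([
  [0,0,0,0,0,1,0.1],
  [0,0,0,0,0,0,0.1],
  [0,0,0,0,0,0,0.15],
  [0,0,0,0,0,0,0.18],
  [0,0,0,0,0,0,0.22],
  [0,0,0,0,0,0,0.3],
  [0,0,0,0,0,0,0.3],
  [0,0,0,0,0,0,0.3],
])

```text
time_s: 30.7
ee_pos: [498.4, -255.3, 23.6]
ee_rot: [180.0, 0.0, 0.0]
force: [-0.3, 0.2, -0.5]
gripper_width: 27.6
gripper_force: 0.0
```

Request:
step_arm([
  [0,0,0,0,0,-10,0.3],
  [0,0,0,0,0,-30,0.3],
  [0,0,0,0,0,-50,0.3],
  [0,0,0,-20,0,-50,0.5],
  [0,0,0,0,0,0,0.5],
  [0,0,0,0,0,0,0.5],
  [0,0,0,0,0,0,0.5],
  [0,0,0,0,0,0,0.5],
])

```text
time_s: 31.7
ee_pos: [478.0, -255.0, 162.4]
ee_rot: [-179.9, 0.1, 0.0]
force: [-0.2, -0.1, 0.4]
gripper_width: 45.7
gripper_force: 0.0
```

```bash
python3 -c "
from wr import *
find([47],(499,-255,47),'w14',vmin=225)
s=state();w=cv2.imread('pics/w14.png');f=grab_frame('wrist')
x=w[100:230,240:400]; g=cv2.cvtColor(x,cv2.COLOR_BGR2GRAY);hs=cv2.cvtColor(x,cv2.COLOR_BGR2HSV)
c=cv2.HoughCircles(cv2.GaussianBlur(g,(3,3),0),cv2.HOUGH_GRADIENT,1,40,param1=80,param2=15,minRadius=24,maxRadius=34)
print(c); 
for q in c[0][:2]: print(plane(f,[q[:2]+[240,100]],49,s))
t=grab_frame('top');h=cv2.cvtColor(t['image'],cv2.COLOR_BGR2HSV);m=(h[...,1]<40)&(h[...,2]>150)
m[:, :395]=0;m[:,460:]=0;m[:205]=0;m[285:]=0
for b in blobs(m): print('top',cv2.minEnclosingCircle(b),plane(t,[cv2.minEnclosingCircle(b)[0]],49))
"
```

```text
tcp [ 478.  -255.   162.4] expected [319.8 165.3]
blob [319.6 167. ] [57.3 57.9] [array([ 497.2, -254.9,   47. ])]
[[[79.5 66.5 29.7]]]
[[ 498.20945864 -254.80591527   49.        ]]
top ((430.0, 244.5), 49.00265121459961) [[ 479.3280893  -273.05628708   49.        ]]
```

The lid outline is round (57.3 x 57.9 px) at (497.5,-255), so it is level and centred on the crucible within about 2 mm. Next is the vial.

Request:
step_arm([
  [0,0,0,11,-55,0,0.6],
  [0,0,0,11,-55,0,0.6],
  [0,0,0,11,-55,0,0.6],
  [0,0,0,11,-55,0,0.6],
  [0,0,0,11,-55,0,0.6],
  [0,0,0,10,-57,0,0.6],
  [0,0,0,0,0,0,0.6],
  [0,0,0,0,0,0,0.6],
], force=10)

```text
time_s: 32.85
ee_pos: [543.1, 76.4, 163.4]
ee_rot: [180.0, 0.0, 0.0]
force: [-0.5, -0.0, 0.2]
gripper_width: 54.7
gripper_force: 0.0
```

```bash
python3 -c "
from wr import *
find([61],(563,77,61),'w15',vmin=190)
t=grab_frame('side')"
```

```text
tcp [543.1  76.4 163.4] expected [319.  168.6]
blob [318.5 168.5] [24.6 24.8] [array([563.1,  77.5,  61. ])]
```

Request:
step_arm([
  [0,0,0,20,-1,0,0.6],
  [0,0,10,0,0,0,0.6],
  [0,0,10,0,0,30,0.6],
  [0,0,0,0,0,45,0.6],
  [0,0,0,0,0,50,0.6],
  [0,0,0,0,0,40,0.6],
  [0,0,0,0,0,14,0.6],
  [0,0,0,0,0,0,0.6],
])

```text
time_s: 33.95
ee_pos: [563.4, 76.8, -15.4]
ee_rot: [180.0, 0.0, -20.1]
force: [-1.0, 0.3, 0.7]
gripper_width: 54.9
gripper_force: 0.0
```

Request:
step_arm([
  [0,0,0,0,0,0,0.5],
  [0,0,0,0,0,0,0.4],
  [0,0,0,0,0,0,0.33],
  [0,0,0,0,0,0,0.3],
  [0,0,0,0,0,0,0.25],
  [0,0,0,0,0,0,0.25],
  [0,0,0,0,0,0,0.25],
  [0,0,0,0,0,0,0.25],
])

```text
time_s: 34.95
ee_pos: [563.7, 77.7, -14.8]
ee_rot: [-180.0, -0.0, -20.0]
force: [-1.2, 0.1, 5.8]
gripper_width: 27.6
gripper_force: 10.0
```

Request:
step_arm([
  [0,0,0,0,0,-20,0.25],
  [0,0,0,0,0,-60,0.25],
  [0,0,0,0,0,-60,0.25],
  [0,0,0,2.7,53,0,0.25],
  [0,0,0,2.7,53,0,0.25],
  [0,0,0,2.7,53,0,0.25],
  [0,0,0,2.7,53,0,0.25],
  [0,0,0,2.7,53,0,0.25],
])

```text
time_s: 35.95
ee_pos: [484.6, -177.4, 124.3]
ee_rot: [-180.0, 0.0, -20.0]
force: [1.0, 0.3, -0.8]
gripper_width: 27.5
gripper_force: 10.0
```

Request:
step_arm([
  [0,0,0,2.7,53,0,0.25],
  [0,0,0,2.7,53,0,0.25],
  [0,0,0,2.7,54,0,0.25],
  [0,0,0,0,0,40,0.25],
  [0,0,0,0,0,45,0.25],
  [0,0,0,0,0,30,0.25],
  [0,0,0,0,0,0,0.25],
  [0,0,0,0,0,0,0.25],
])

```text
time_s: 36.95
ee_pos: [439.1, -329.6, 10.6]
ee_rot: [180.0, -0.1, -20.0]
force: [0.8, -0.4, 0.7]
gripper_width: 27.8
gripper_force: 10.0
```

Now lower 22.5 mm onto the floor, release, rise and turn back to yaw 0 on the way to the wide bottle.

Request:
step_arm([
  [0,0,0,0,0,12,0.25],
  [0,0,0,0,0,8,0.25],
  [0,0,0,0,0,2,0.25],
  [0,0,0,0,0,0,0.25],
  [0,0,0,0,0,0,0.35],
  [0,0,0,0,0,0,0.45],
  [0,0,0,0,0,0,0.5],
  [0,0,0,0,0,0,0.5],
])

```text
time_s: 37.95
ee_pos: [438.3, -329.1, -12.4]
ee_rot: [180.0, 0.0, -20.0]
force: [-0.1, 1.2, -1.1]
gripper_width: 45.6
gripper_force: 0.0
```

Request:
step_arm([
  [0,0,0,0,0,-20,0.5],
  [0,0,0,0,0,-55,0.5],
  [0,0,0,0,0,-55,0.5],
  [0,0,-10,0,0,-45,0.8],
  [0,0,-10,0,0,0,0.8],
  [0,0,0,-20,0,0,0.8],
  [0,0,0,0,0,0,0.8],
  [0,0,0,0,0,0,0.8],
])

```text
time_s: 38.95
ee_pos: [417.8, -329.0, 162.2]
ee_rot: [-180.0, 0.0, -0.1]
force: [0.5, 0.3, -0.7]
gripper_width: 73.2
gripper_force: 0.0
```

```bash
python3 -c "
from wr import *
find([64],(439,-330,64),'w16',vmin=225)
find([49],(498,-255,49),'w16',vmin=225)"
```

```text
tcp [ 417.8 -329.   162.2] expected [320.7 168. ]
blob [319.2 169.3] [23.6 23.9] [array([ 437.6, -328.5,   64. ])]
tcp [ 418.1 -329.1  162.2] expected [246.3 108.1]
blob [246.3 108.6] [60.1 64.6] [array([ 497.5, -255. ,   49. ])]
```

The vial stands at (437.6,-328.5) and the lid is unchanged at (497.5,-255). Now the wide bottle.

Request:
step_arm([
  [0,0,0,0,-56,0,0.85],
  [0,0,0,0,-57,0,0.85],
  [0,0,0,0,-57,0,0.85],
  [0,0,0,0,-57,0,0.85],
  [0,0,0,0,-57,0,0.85],
  [0,0,0,-2,-56,0,0.85],
  [0,0,0,-2,-56,0,0.85],
  [0,0,0,0,0,0,0.85],
])

```text
time_s: 40.05
ee_pos: [414.2, 70.1, 162.6]
ee_rot: [-180.0, 0.0, 0.4]
force: [0.8, -0.9, -0.9]
gripper_width: 77.5
gripper_force: 0.0
```

```bash
python3 -c "
from wr import *
find([98],(434.5,67,98),'w17',vmin=200)"
```

```text
tcp [414.2  70.1 162.6] expected [323.3 175. ]
blob [322.7 174.2] [47.4 49.5] [array([435.3,  67.6,  98. ])]
```

Request:
step_arm([
  [0,0,0,21,0,0,0.85],
  [0,0,0,0,0,0,0.85],
  [0,0,0,0,0,45,0.85],
  [0,0,0,0,0,50,0.85],
  [0,0,0,0,0,45,0.85],
  [0,0,0,0,0,24,0.85],
  [0,0,0,0,0,0,0.85],
  [0,0,0,0,0,0,0.7],
], force=12)

```text
time_s: 41.1
ee_pos: [436.0, 66.4, -0.4]
ee_rot: [-180.0, -0.1, -0.1]
force: [0.1, -0.4, 0.1]
gripper_width: 70.1
gripper_force: 0.0
```

Request:
step_arm([
  [0,0,0,0,0,0,0.6],
  [0,0,0,0,0,0,0.55],
  [0,0,0,0,0,0,0.52],
  [0,0,0,0,0,0,0.48],
  [0,0,0,0,0,0,0.45],
  [0,0,0,0,0,0,0.45],
  [0,0,0,0,0,0,0.45],
  [0,0,0,0,0,0,0.45],
])

```text
time_s: 42.1
ee_pos: [435.9, 67.0, -0.5]
ee_rot: [180.0, -0.1, 0.0]
force: [-0.2, -0.9, 6.8]
gripper_width: 49.6
gripper_force: 12.0
```

Request:
step_arm([
  [0,0,0,0,0,-20,0.45],
  [0,0,0,0,0,-60,0.45],
  [0,0,0,0,0,-55,0.45],
  [0,0,0,22,-46,0,0.45],
  [0,0,0,22,-47,0,0.45],
  [0,0,0,22,-47,0,0.45],
  [0,0,0,23,-47,0,0.45],
  [0,0,0,23,-46,0,0.45],
], force=15)

```text
time_s: 43.1
ee_pos: [547.6, 301.4, 133.2]
ee_rot: [180.0, 0.0, 0.0]
force: [-0.1, -0.0, -0.9]
gripper_width: 49.3
gripper_force: 15.0
```

```bash
python3 - <<'E'
from h import *
s=state();print(s['ee_pos'],s['gripper_width'])
f=grab_frame('wrist');t=grab_frame('side')
def q(f,s,box):
    im=f['image'];h=cv2.cvtColor(im,cv2.COLOR_BGR2HSV);m=(h[...,0]>90)&(h[...,0]<130)&(h[...,1]<95)&(h[...,2]>60)&(h[...,2]<220)
    x0,y0,x1,y1=box;n=np.zeros_like(m);n[y0:y1,x0:x1]=1
    return max(blobs(m&n),key=cv2.contourArea)
c=q(t,None,(240,255,460,360));P=cv2.approxPolyDP(cv2.convexHull(c),8,True).reshape(-1,2);Q=plane(t,P,16);print(P.tolist(),Q.round(),Q.mean(0).round())
cv2.imwrite('pics/w18.png',f['image'])
E
```

```text
[547.57777037 301.43245605 133.2479573 ] 49.3206913020113
[[266, 327], [287, 273], [432, 287], [430, 349]] [[618. 368.  16.]
 [610. 227.  16.]
 [349. 236.  16.]
 [360. 385.  16.]] [484. 304.  16.]
```

The side view also gives the oblong tray's centre as (484,304). Lowering the bottle.

Request:
step_arm([
  [0,0,0,0,0,40,0.45],
  [0,0,0,0,0,45,0.45],
  [0,0,0,0,0,25,0.45],
  [0,0,0,0,0,12,0.45],
  [0,0,0,0,0,6,0.45],
  [0,0,0,0,0,3,0.45],
  [0,0,0,0,0,0,0.45],
  [0,0,0,0,0,0,0.45],
])

```text
time_s: 44.2
ee_pos: [547.8, 300.1, 3.5]
ee_rot: [-180.0, -0.1, 0.0]
force: [0.8, 0.1, -1.0]
gripper_width: 49.9
gripper_force: 15.0
```

Request:
step_arm([
  [0,0,0,0,0,1,0.45],
  [0,0,0,0,0,0,0.45],
  [0,0,0,0,0,0,0.6],
  [0,0,0,0,0,0,0.68],
  [0,0,0,0,0,0,0.72],
  [0,0,0,0,0,0,0.72],
  [0,0,0,0,0,0,0.72],
  [0,0,0,0,0,-15,0.72],
])

```text
time_s: 45.2
ee_pos: [546.4, 299.4, 16.1]
ee_rot: [179.9, 0.1, 0.0]
force: [0.2, -0.5, 0.0]
gripper_width: 65.5
gripper_force: 0.0
```

Request:
step_arm([
  [0,0,0,0,0,-45,0.72],
  [0,0,0,0,0,-60,0.72],
  [0,0,0,0,0,-50,0.9],
  [0,0,0,-28,55,0,0.9],
  [0,0,0,-28,55,0,0.9],
  [0,0,0,-28,55,0,0.9],
  [0,0,0,-28,55,0,0.9],
  [0,0,0,-28,55,0,0.9],
])

```text
time_s: 46.2
ee_pos: [406.6, 23.4, 172.9]
ee_rot: [180.0, -0.1, 0.0]
force: [0.1, -0.8, 0.3]
gripper_width: 82.3
gripper_force: 0.0
```

Request:
step_arm([
  [0,0,0,-1,48,0,0.9],
  [0,0,0,0,48,0,0.9],
  [0,0,0,0,0,0,0.9],
  [0,0,0,0,0,0,0.9],
  [0,0,0,0,0,0,0.9],
  [0,0,0,0,0,0,0.9],
  [0,0,0,0,0,0,0.9],
  [0,0,0,0,0,0,0.9],
])

```text
time_s: 47.2
ee_pos: [406.4, -70.8, 171.6]
ee_rot: [180.0, 0.0, 0.0]
force: [0.3, -0.1, 0.0]
gripper_width: 82.1
gripper_force: 0.0
```

```bash
python3 - <<'E'
from wr import *
find([15],(427,-71,15),'w19',vmin=165)
t=grab_frame('top');h=cv2.cvtColor(t['image'],cv2.COLOR_BGR2HSV);m=(h[...,1]<60)&(h[...,2]>190);m[:,:150]=0;m[:,235:]=0;m[:180]=0
for b in blobs(m): e=cv2.minEnclosingCircle(b);print('top',e,plane(t,[e[0]],101))
s=grab_frame('side');print(proj(s,[(548,300,101),(548,300,3)]));cv2.imwrite('pics/s19.png',s['image'])
h=cv2.cvtColor(s['image'],cv2.COLOR_BGR2HSV);m=(h[...,1]<50)&(h[...,2]>185);m[:,:250]=0;m[:,420:]=0;m[:200]=0
for b in blobs(m,200): print('side',cv2.boundingRect(b))
E
```

```text
tcp [406.4 -70.8 171.6] expected [319.8 160.5]
blob [319.7 160.2] [49.8 49.9] [array([427.4, -70.9,  15. ])]
top ((163.72579956054688, 210.56451416015625), 11.6926851272583) [[544.01806269 298.6638097  101.        ]]
[[314.71799029 261.83816775]
 [315.26934362 308.13806509]]
side (302, 254, 29, 64)
```

The wide bottle stands upright at about (546,300), with its side-view box (302,254)-(331,318) as predicted. The Petri dish is at (427.4,-70.9), and I'll grasp it with the tips low.

Request:
step_arm([
  [0,0,0,21,0,20,0.9],
  [0,0,0,0,0,50,0.9],
  [0,0,0,0,0,50,0.9],
  [0,0,0,0,0,45,0.9],
  [0,0,0,0,0,25,0.9],
  [0,0,0,0,0,7,0.9],
  [0,0,0,0,0,2,0.85],
  [0,0,0,0,0,0,0.75],
], force=8)

```text
time_s: 48.35
ee_pos: [428.3, -71.3, -26.4]
ee_rot: [180.0, -0.1, -0.0]
force: [0.0, -0.4, -0.3]
gripper_width: 70.3
gripper_force: 0.0
```

Request:
step_arm([
  [0,0,0,0,0,0,0.7],
  [0,0,0,0,0,0,0.67],
  [0,0,0,0,0,0,0.64],
  [0,0,0,0,0,0,0.6],
  [0,0,0,0,0,0,0.58],
  [0,0,0,0,0,0,0.58],
  [0,0,0,0,0,0,0.58],
  [0,0,0,0,0,0,0.58],
])

```text
time_s: 49.35
ee_pos: [427.7, -71.2, -26.9]
ee_rot: [180.0, -0.0, 0.0]
force: [-0.3, -0.1, 6.1]
gripper_width: 59.8
gripper_force: 8.0
```

Request:
step_arm([
  [0,0,0,0,0,-10,0.58],
  [0,0,0,0,0,-40,0.58],
  [0,0,0,0,0,-50,0.58],
  [0,0,0,0,-30,-25,0.58],
  [0,0,0,0,-50,0,0.58],
  [0,0,0,0,-50,0,0.58],
  [0,0,0,-2,-50,0,0.58],
  [0,0,0,-2,-50,0,0.58],
], force=10)

```text
time_s: 50.35
ee_pos: [423.0, 160.5, 98.1]
ee_rot: [180.0, -0.0, 0.0]
force: [1.0, -0.4, -0.1]
gripper_width: 59.5
gripper_force: 10.0
```

Request:
step_arm([
  [0,0,0,0,-50,0,0.58],
  [0,0,0,0,-50,0,0.58],
  [0,0,0,0,-45,0,0.58],
  [0,0,0,0,0,30,0.58],
  [0,0,0,0,0,40,0.58],
  [0,0,0,0,0,30,0.58],
  [0,0,0,0,0,0,0.58],
  [0,0,0,0,0,0,0.58],
])

```text
time_s: 51.35
ee_pos: [424.2, 304.4, -1.2]
ee_rot: [-179.9, -0.1, -0.0]
force: [-0.1, 0.7, -0.0]
gripper_width: 59.3
gripper_force: 10.0
```

Request:
step_arm([
  [0,0,0,0,0,12,0.58],
  [0,0,0,0,0,8,0.58],
  [0,0,0,0,0,2.5,0.58],
  [0,0,0,0,0,0,0.58],
  [0,0,0,0,0,0,0.65],
  [0,0,0,0,0,0,0.7],
  [0,0,0,0,0,0,0.74],
  [0,0,0,0,0,0,0.74],
])

```text
time_s: 52.35
ee_pos: [423.3, 303.9, -25.0]
ee_rot: [180.0, 0.0, -0.0]
force: [-0.6, 0.8, 0.9]
gripper_width: 67.5
gripper_force: 0.0
```

Request:
step_arm([
  [0,0,0,0,0,0,0.74],
  [0,0,0,0,0,-10,0.74],
  [0,0,0,0,0,-40,0.74],
  [0,0,0,0,0,-60,0.74],
  [0,0,0,-30,40,-30,0.74],
  [0,0,0,-30,50,-40,0.74],
  [0,0,0,0,50,-40,0.74],
  [0,0,0,0,50,0,0.74],
])

```text
time_s: 53.35
ee_pos: [368.6, 120.3, 193.4]
ee_rot: [-179.9, -0.5, 0.1]
force: [0.3, 0.2, 0.1]
gripper_width: 67.6
gripper_force: 0.0
```

```bash
python3 - <<'E'
from h import *
s=state();print(s['time_s'],s['ee_pos'],s['gripper_width'])
t=grab_frame('top');f=grab_frame('side')
a=t['image'][115:305,130:480]; b=f['image'][130:350,240:450]
a=cv2.resize(a,(800,434))[:, :]; 
cv2.imwrite('pics/end_top.png',a)
a=cv2.resize(t['image'][170:305,130:480],(800,309)); b1=cv2.resize(f['image'][240:350,250:450],(400,220)); b2=cv2.resize(f['image'][90:200,290:490],(400,220))
cv2.imwrite('pics/end.png',np.vstack([a,np.hstack([b1,b2])]))
E
```

```text
53.35 [368.57862169 120.32312603 193.3601602 ] 67.58236498763917
```

View pics/end.png

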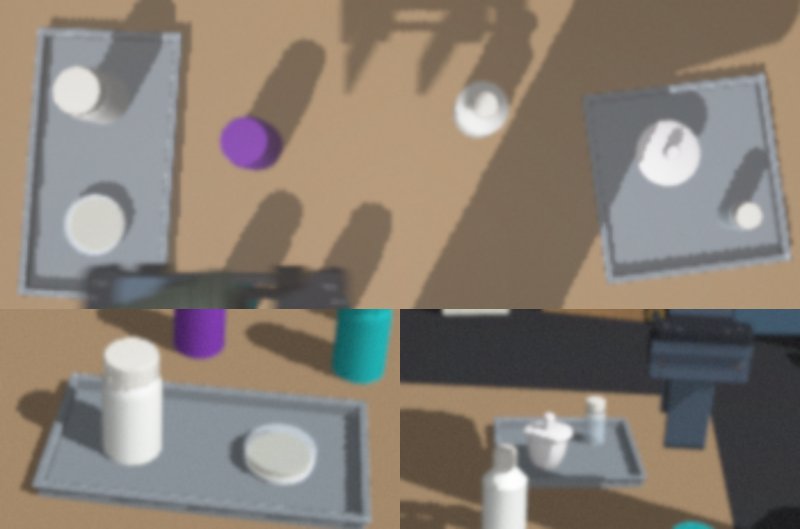

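Both kits are in place. The top part shows the wide bottle (78,90) and Petri dish (95,222) in the oblong tray, and the lidded crucible (668,153) and vial (748,215) in the square tray. The narrow bottle (482,108) is untouched and the gripper is clear.

```bash
python3 -c "
from workcell import *
s=state();print(abs(s['qvel']).max());print(job_done())"
```

```text
3.856530340892114
the job is handed in; nothing more can be done
None
```

Both kits are made up and the job was handed in at about 53 s; the last pictures showed everything upright in its tray and the narrow bottle standing in place, but the flask was not checked again at the end and no verdict came back.

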